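# Hold the cash box lid open beside its scale for the evidence photograph

## Robot

A 6-joint arm with a two-finger parallel gripper is mounted at the origin on the work surface. World frame = base frame: x ahead of the robot, y to its left, z up, the work surface at z = 0. Lengths are in m, angles in rad, forces in N, time in s.
With the tool pointing down it reaches from about 0.375 to 0.9 m from the base axis. Payload 3.1 kg.
Tool frame: the origin (TCP) lies between the finger pads; the fingertips stand 8 mm ahead of it and the grasp point (between the pads) lies 11 mm behind it; z points along the fingers, y is the line along which they close (so a half turn about z gives the same grasp; the last joint's range is limited). The gripper opens to 87 mm and grips with 3 to 60 N. Pads are 19 mm wide; open, the fingers measure 117 mm over their backs; the gripper's body (75 mm by 190 mm) begins 51 mm behind the grasp point.
Start: joints at [-0.178, 0.527, 1.433, -0, 1.181, -0.178], TCP at [0.625, 0, 0.204] pointing down, gripper open.
Joint ranges: [-3.08, 3.08], [-0.75, 2.2], [0.22, 2.44], [-1.43, 4.57], [0, 2.65], [-2.85, 2.85]. Speed limits (rad/s): [2.79, 2.79, 3.14, 3.14, 3.14, 3.14].

## Interface

Orientations are given as a unit quaternion [x, y, z, w].
In Python, from rig import robot, vision, job gives the robot as it stands.
- The arm moves only by the shell command python3 -m handwheel 'ROWS' [OPENING] [FORCE]. ROWS is JSON, a list of rows, each a list of 4 numbers: the shift along the tool's x, y, z as a fraction of full scale, then the turn about the tool's z as a fraction of full scale. A call has 1 to 20 rows; each row is the pose to reach, as a shift and turn from the pose commanded when the call began, along the tool's axes at that moment, turning the shorter way round; what a row does not reach only later rows make up. Full scale, the value 1, is 300 mm for a shift and 2 pi rad for a turn. A row lasts 1/12 s, in which the tool goes at most 41.7 mm and 7.16 degrees, less where a joint would pass 70% of its speed; a pose out of reach is approached as far as the arm can. A call with a number of a shift or a turn outside -1 to 1 is refused whole. A call with a gripper value outside its range is refused whole. OPENING is the opening in per cent of the stroke, from 0 (shut) to 100 (fully open), set as the call begins (- or left out, the last holds). The fingers move at their own pace and stop on an object; FORCE is the grip in N (left out, the last holds). Time passes only in rows, so rows that repeat a pose let the fingers close. It gives the time, the measured TCP pose, the force, the opening and the grip force at its end, in the units of the state.
- robot.get_obs(): the state, without advancing time (a new reading comes with each control period).
- vision.camera(name): name is "scene" or "side" or "wrist"; returns a dict with "frame" (480x640x3 uint8, red, green, blue), "K" (3x3 intrinsics, pixels), "k1" (the pictures are not rectified: a ray, as slopes to the right and down, at radius r is drawn at 1 + k1 r^2 times it, then the intrinsics apply), "cam_to_world" (4x4, takes a point from camera to world coordinates); the wrist camera has in their place "hand_eye" (4x4, takes a point from camera to tool coordinates, whose origin is the TCP and whose axes are the flange's). Camera axes: x right, y down, z forward; pixel columns grow to the right and rows downward; lengths in m; the calibration is good to about 2 mm. A picture is of the moment at which its call begins: read the wrist's pose just before it. There is no depth.
- job.hand_in(): hands the job in; it is judged then, once.
Trained networks look in the newest picture that a camera, given by its name, has taken for a name from the list of things; names that differ only in an ending like _2 or _b are one class to them, and where a whole thing is asked for, a point or a joint stands for the part that bears it (a point fixed in the world has none). Each returns a list of dicts, best first, with "conf" (0 to 1); they miss things now and then, are a little off and sometimes report something else, mostly with a low value. They report only what shows in the picture. A call takes as long as a camera call.
- vision.look_for(camera, label): "point" ([row, column] in pixels, amid what is visible of it).
- vision.outline_of(camera, label): "mask" (480x640 bool, what is visible of it) and "point" ([row, column] in pixels, amid what is visible of it).
The state is a dict: "time": time; "q": joint angles; "joint_velocities": joint speeds; "joint_torque": joint torques, N m; "position": TCP position; "tool_rot": TCP orientation; "ft_force": force on the tool from outside, world axes, zero at the start; "moment": the same for the moment, N m; "grip_width": finger opening in m; "grip_force": force on a finger pad.
Only numpy, scipy, OpenCV 4.12 (cv2) and the standard library are available. Lean on these libraries where they do the work, as an engineer would, in place of code of your own. Each camera call takes 0.05 s, during which the arm holds its last target. There are 200 camera calls.

## Task

Get the cash box ready for the photograph of the prints inside its lid: first lay the ribbed metal straightedge flat on the table with its graduated edge flush against the box's front face (the side opposite the hinge), roughly centred, and let go of it. Then lift the lid to 50 degrees open and keep holding it still there; the lid falls shut if released, so finish while still holding it. Leave the straightedge flush and everything else on the desk where it is.

Things in the scene. Friction and masses are not known exactly. Their poses are not given: they have to be found in the camera images.
- cashbox: grey steel cash box with a hinged lid, fixed to the table; 130 mm along its x, 200 mm along its y, 74 mm high with the lid shut (106 mm to the handle bar's centre line, 111 mm in all). Origin at its underside centre, z up. Its front face (with a small round lock) is its +x side and looks away from the robot (turned up to 0.35 rad either way); the hinge runs along its near, -x, upper rim
- box_front (a point): middle of the lower edge of the box's front face, at table height, 65 mm from the box's origin along the box's x; axes as the box's, so x points straight out of the front face. The face is plane and 200 mm wide
- lid (a joint): opening angle of the lid, rad: 0 shut, 0.873 = 50 degrees, stop at 1.7. It turns about the box's y axis through lid_hinge, its front edge rising and coming back towards the robot. The lid weighs about 0.3 kg, the hinge is loose, and it falls shut when let go
- lid_hinge (a point): middle of the hinge line, 65 mm behind the box's origin (box -x) and 58 mm above the table; axes turn with the lid
- lid_handle (a point): middle of the lid's handle, a steel round bar 10 mm thick, 100 mm long and parallel to the hinge, on two 8 mm posts at its ends. With the lid shut it is 100 mm in front of the hinge line (box +x), 106 mm above the table and 32 mm clear (centre line) above the lid's top; it can be pinched from above with one finger either side, and can turn between the fingers. Axes turn with the lid: x from the hinge to the lid's front edge, y along the bar, z away from the lid's top
- straightedge: bare aluminium straightedge lying flat, loose, 0.2 kg: a plate 65 mm (x) x 180 mm (y) x 5 mm with a full-length upright rib 12 mm thick, rising to 30 mm above the table, to grip it by. Origin at the plate's underside centre, z up. The rib's middle plane lies at x = +21.5 mm, the graduated edge (black ticks) at x = -32.5 mm, so 54 mm from the rib's middle; laid properly its axes are those of the box. It starts to the left or the right of the box
- edge_a (a point): +y end of the straightedge's graduated edge, at its underside; axes as the straightedge's
- edge_b (a point): -y end of the straightedge's graduated edge, at its underside; axes as the straightedge's
- magnifier: bystander, leave alone: hand magnifier lying flat: 82 mm round lens frame, black handle, 215 mm long in all; origin under it, on the table
- wood_ruler: bystander, leave alone: flat wooden ruler without a rib, 200 x 30 x 5 mm, on the left; origin at its underside centre
- powder_jar: bystander, leave alone: round jar, 56 mm wide, 55 mm high; origin at its underside centre
- lifter_jar: bystander, leave alone: round white jar, 48 mm wide, 70 mm high; origin at its underside centre
- tape_roll: bystander, leave alone: clear ring of tape lying flat, 76 mm wide, 25 mm high; origin at its underside centre
- brush: bystander, leave alone: brush lying on the table, 170 mm long; origin at its underside
- tweezers: bystander, leave alone: steel tweezers lying on the table, 120 mm long; origin at their underside

How it is judged:
By the outcome, as a careful person would: the job done as asked, in the order asked, and still so for the second after the job is handed in, while the arm keeps its last pose, push and grip.
It also fails if it takes over 58 s, if anything falls off the work surface, if the arm or the gripper's body presses on something with over 40 N, if the wrist force passes 120 N, or if a joint passes its speed limit or range.

## Working session

There is one attempt and no reset: what is moved stays moved. The work goes in short steps, Python scripts to look and compute and a shell command to move; the robot and the scene stay as the last step left them, time stands still between calls to the robot, and variables do not carry over. Pictures are saved under pics/ and viewed, at most 10 in all, crops included, and the job is handed in when it is done.

```bash
mkdir -p pics; ls; python3 - <<'E'
from rig import robot, vision, job
import cv2,numpy as np
o=robot.get_obs(); print({k:np.round(v,3).tolist() for k,v in o.items()})
for n in ["scene","side"]:
    c=vision.camera(n); cv2.imwrite(f"pics/{n}0.png",c["frame"][:,:,::-1]); print(n,c["K"],c["k1"],np.round(c["cam_to_world"],3).tolist())
    for l in ["cashbox","straightedge","lid_handle","edge_a","wood_ruler","magnifier"]:
        print(l,[(np.round(d["point"]).tolist(),round(d["conf"],2)) for d in vision.look_for(n,l)][:3])
c=vision.camera("wrist");print(c["hand_eye"],c["K"],c["k1"])
E
```

```text
pics
{'time': 0.0, 'q': [-0.178, 0.528, 1.434, -0.0, 1.181, -0.179], 'joint_velocities': [0.001, 0.0, -0.001, -0.0, 0.0, -0.001], 'joint_torque': [-0.001, -44.005, -17.659, 0.063, 0.058, -0.0], 'position': [0.624, 0.0, 0.203], 'tool_rot': [0.707, 0.707, -0.001, -0.001], 'ft_force': [0.683, 0.385, -1.012], 'moment': [0.024, 0.01, -0.026], 'grip_force': 0.0, 'grip_width': 0.087}
scene [[584.53524522   0.         318.81655688]
 [  0.         584.53524522 246.76930089]
 [  0.           0.           1.        ]] -0.11464424487908938 [[-0.784, 0.427, -0.45, 1.184], [0.62, 0.526, -0.582, 0.819], [-0.013, -0.736, -0.677, 1.07], [0.0, 0.0, 0.0, 1.0]]
cashbox [([254.0, 300.0], 0.66)]
straightedge [([366.0, 454.0], 0.84)]
lid_handle [([249.0, 302.0], 0.64), ([362.0, 450.0], 0.16)]
edge_a [([434.0, 485.0], 0.63), ([363.0, 452.0], 0.62)]
wood_ruler [([433.0, 486.0], 0.64), ([252.0, 304.0], 0.5)]
magnifier [([219.0, 250.0], 0.43)]
side [[447.98849262   0.         315.05631696]
 [  0.         447.98849262 242.03245532]
 [  0.           0.           1.        ]] 0.019115623798424127 [[0.747, -0.403, 0.529, -0.254], [-0.665, -0.452, 0.595, -0.896], [-0.001, -0.796, -0.605, 0.959], [0.0, 0.0, 0.0, 1.0]]
cashbox [([259.0, 336.0], 0.73)]
straightedge [([212.0, 241.0], 0.62)]
lid_handle [([252.0, 334.0], 0.69)]
edge_a [([208.0, 239.0], 0.85)]
wood_ruler [([191.0, 233.0], 0.5)]
magnifier [([308.0, 383.0], 0.63)]
[[ 1.50332327e-03 -9.60760078e-01 -2.77376661e-01  7.63100262e-02]
 [ 9.99998862e-01  1.47923507e-03  2.96101182e-04 -1.87695068e-05]
 [ 1.25823090e-04 -2.77376790e-01  9.60761209e-01 -1.81238667e-01]
 [ 0.00000000e+00  0.00000000e+00  0.00000000e+00  1.00000000e+00]] [[351.38326408   0.         318.09785104]
 [  0.         351.38326408 239.59846149]
 [  0.           0.           1.        ]] -0.01477141106108309
```

View pics/scene0.png

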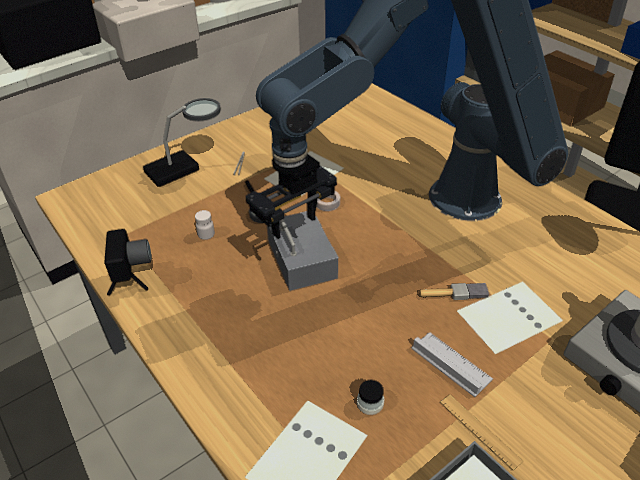

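View pics/side0.png

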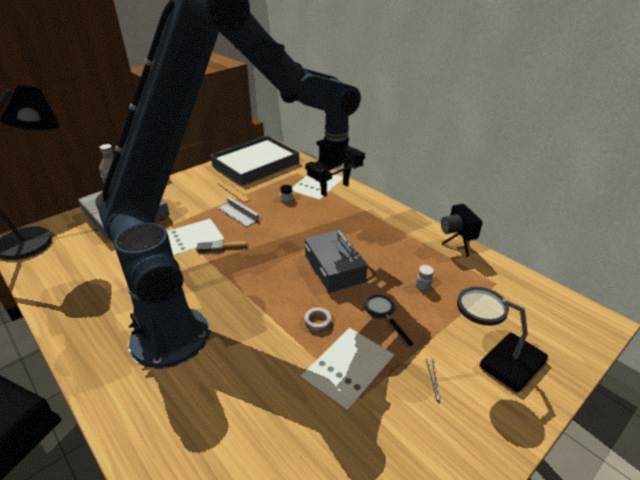

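The scene picture shows the box around (305,250), the straightedge at (452,362) on the robot's left and the wooden ruler at (480,432). The powder jar is at (370,397) and the brush at (452,292). The side view agrees: box (336,259), straightedge (240,211), magnifier (383,308).

```bash
cat > h.py <<'E'
from rig import robot, vision, job
import cv2,numpy as np
from scipy.optimize import minimize
from scipy.spatial.transform import Rotation as R
def cam(n):
    o=robot.get_obs(); c=vision.camera(n)
    if n=="wrist":
        T=np.eye(4);T[:3,:3]=R.from_quat(o["tool_rot"]).as_matrix();T[:3,3]=o["position"]
        c["cam_to_world"]=T@c["hand_eye"]
    c["name"]=n
    return c
def proj(c,P):
    T=np.linalg.inv(c["cam_to_world"]);p=np.asarray(P)@T[:3,:3].T+T[:3,3]
    s=p[:,:2]/p[:,2:]; s=s*(1+c["k1"]*(s**2).sum(1,keepdims=True))
    return s*[c["K"][0,0],c["K"][1,1]]+c["K"][:2,2]
def ray(c,px,z=0.):
    """pixel [row,col] -> world point at height z"""
    d=np.array([c["k1"],0,0,0]);s=cv2.undistortPoints(np.array([[[px[1],px[0]]]],float),c["K"],d)[0,0]
    v=c["cam_to_world"][:3,:3]@[s[0],s[1],1];t=c["cam_to_world"][:3,3]
    return t+v*(z-t[2])/v[2]
def blk(x0,x1,y0,y1,z0,z1): return np.array([[x,y,z] for x in(x0,x1) for y in(y0,y1) for z in(z0,z1)])
EDGE=[blk(-.0325,.0325,-.09,.09,0,.005),blk(.0155,.0275,-.09,.09,0,.03)]
BOX=[blk(-.065,.065,-.1,.1,0,.074)]+[blk(.03,.04,-.05,.05,.101,.111)]+[blk(.031,.039,s*.046-.004,s*.046+.004,.07,.106) for s in(-1,1)]
def world(b,p):
    c,s=np.cos(p[2]),np.sin(p[2]); return b@np.array([[c,s,0],[-s,c,0],[0,0,1]])+[p[0],p[1],0]
def sil(c,parts,p,S=4):
    m=np.zeros((480*S,640*S),np.uint8)
    for b in parts:
        h=cv2.convexHull((proj(c,world(b,p))*S).astype(np.int32)); cv2.fillConvexPoly(m,h,1)
    return cv2.resize(m.astype(np.float32),(640,480),interpolation=cv2.INTER_AREA)
def fit(views,parts,p0):
    """views: list of (cam,mask); maximise mean IoU of silhouettes"""
    def f(p):
        e=0
        for c,m in views:
            s=sil(c,parts,p,2); e-=np.minimum(s,m).sum()/np.maximum(s,m).sum()
        return e/len(views)
    best=None
    for a in np.atleast_1d(p0[2]):
        q=np.array([p0[0],p0[1],a]);sx=np.vstack([q,q+[.02,0,0],q+[0,.02,0],q+[0,0,.15]])
        r=minimize(f,q,method="Nelder-Mead",options=dict(initial_simplex=sx,xatol=2e-4,fatol=1e-4))
        if best is None or r.fun<best.fun: best=r
    return best.x,-best.fun
E
python3 - <<'E'
from h import *
C=[cam("scene"),cam("side")]
for l,parts,angs in [("cashbox",BOX,[-.25,0,.25]),("straightedge",EDGE,np.arange(-3,3.2,.5))]:
    V=[]
    for c in C:
        d=vision.outline_of(c["name"],l)[0]; V.append((c,d["mask"].astype(np.float32)))
        print(l,c["name"],d["conf"],d["mask"].sum(),ray(c,d["point"],.03))
    p0=ray(C[0],vision.look_for("scene",l)[0]["point"],.03)
    for vv in (V,V[:1],V[1:]): print(fit(vv,parts,[p0[0],p0[1],angs]))
for l in ["magnifier","brush","tape_roll","powder_jar","lifter_jar","tweezers","wood_ruler"]:
    for c in C:
        print(l,c["name"],[(ray(c,d["point"],.01)[:2].round(3).tolist(),round(d["conf"],2)) for d in vision.look_for(c["name"],l)][:2])
E
```

```text
cashbox scene 0.66 3759 [ 0.54112807 -0.0850267   0.03      ]
cashbox side 0.82 2632 [ 0.5453559  -0.10047924  0.03      ]
(array([ 0.50720311,  0.40452416, -0.25      ]), np.float64(-0.0))
(array([ 0.50720311,  0.40452416, -0.25      ]), np.float64(-0.0))
(array([ 0.50720311,  0.40452416, -0.25      ]), np.float64(-0.0))
straightedge scene 0.8 1995 [0.50418893 0.4090745  0.03      ]
straightedge side 0.84 622 [0.46393929 0.34944258 0.03      ]
(array([0.48295257, 0.38750913, 0.06802565]), np.float64(0.8856518268585205))
(array([0.4836836 , 0.38730567, 0.06024388]), np.float64(0.9468148946762085))
(array([0.47832335, 0.37440413, 0.04592204]), np.float64(0.930357813835144))
magnifier scene []
magnifier side [([0.506, -0.336], 0.59)]
brush scene [([0.316, 0.259], 0.91), ([0.683, 0.34], 0.3)]
brush side [([0.306, 0.26], 0.88), ([0.488, 0.38], 0.33)]
tape_roll scene [([0.334, -0.228], 0.6)]
tape_roll side [([0.349, -0.224], 0.96)]
powder_jar scene [([0.687, 0.345], 0.93)]
powder_jar side [([0.723, 0.373], 0.54), ([0.4, -0.598], 0.51)]
lifter_jar scene [([0.679, -0.378], 0.69), ([0.509, -0.135], 0.36)]
lifter_jar side [([0.723, -0.322], 0.61), ([0.482, 0.362], 0.4)]
tweezers scene [([0.404, -0.595], 0.45)]
tweezers side [([0.408, -0.592], 0.45)]
wood_ruler scene [([0.565, 0.552], 0.57)]
wood_ruler side [([0.549, 0.503], 0.77), ([0.708, -0.345], 0.59)]
```

```bash
python3 -m handwheel '[[1,-0.4,0.1,0],[1,-0.4,0.1,0],[1,-0.4,0.1,0],[1,-0.4,0.1,0],[1,-0.4,0.1,0],[1,-0.4,0.1,0],[1,-0.4,0.1,0],[1,-0.4,0.1,0],[1,-0.4,0.1,0],[1,-0.4,0.1,0],[1,-0.4,0.1,0],[1,-0.4,0.1,0]]' 100
python3 - <<'E'
from h import *
print(robot.get_obs()["position"])
C=[cam("scene"),cam("side"),cam("wrist")]
cv2.imwrite("pics/w1.png",C[2]["frame"][:,:,::-1])
V={}
for l,parts,p0 in [("cashbox",BOX,[.54,-.1,[-.2,0.1]]),("straightedge",EDGE,[.483,.387,[.06,3.2]])]:
    V=[]
    for c in C:
        D=vision.outline_of(c["name"],l)
        if not D: continue
        d=D[0];print(l,c["name"],d["conf"],d["mask"].sum(),ray(c,d["point"],.03)); 
        if d["conf"]<.4: continue
        V.append((c,d["mask"].astype(np.float32)))
        for a in p0[2]: print(fit(V[-1:],parts,[p0[0],p0[1],a]))
    print("all",fit(V,parts,p0))
E
```

```text
time: 2.85
position: [0.5058, 0.2989, 0.1738]
tool_rot: [0.708, 0.707, 0.0, 0.0]
ft_force: [0.5, 0.1, -0.8]
grip_width: 0.087
grip_force: 0.0
[0.50583129 0.29894458 0.17383093]
cashbox scene 0.77 4099 [ 0.53840344 -0.09164838  0.03      ]
(array([ 0.53765332, -0.09316792, -0.34244746]), np.float64(0.9765102863311768))
(array([ 0.53792497, -0.09348509, -0.33770796]), np.float64(0.9768409729003906))
cashbox side 0.86 2638 [ 0.53681584 -0.10376709  0.03      ]
(array([ 0.53453299, -0.10306321, -0.356978  ]), np.float64(0.9557071328163147))
(array([ 0.53448966, -0.10512988, -0.37169811]), np.float64(0.9561020135879517))
all (array([ 0.53621163, -0.09740588, -0.33611813]), np.float64(0.9384111166000366))
straightedge scene 0.79 1992 [0.50667161 0.40462164 0.03      ]
(array([0.48411976, 0.38873731, 0.07305881]), np.float64(0.9309039115905762))
(array([0.48908961, 0.38818119, 3.12952964]), np.float64(0.8086671829223633))
straightedge side 0.92 566 [0.45144757 0.32817259 0.03      ]
(array([0.47759208, 0.37496653, 0.04427074]), np.float64(0.8852071166038513))
(array([0.48355406, 0.37829451, 3.22925615]), np.float64(0.8116298317909241))
straightedge wrist 0.71 4665 [0.31259937 0.26734151 0.03      ]
(array([0.483, 0.387, 0.06 ]), np.float64(-0.0))
(array([0.483, 0.387, 3.2  ]), np.float64(-0.0))
all (array([0.48349617, 0.38485362, 0.04889994]), np.float64(0.5652637481689453))
```

View pics/w1.png

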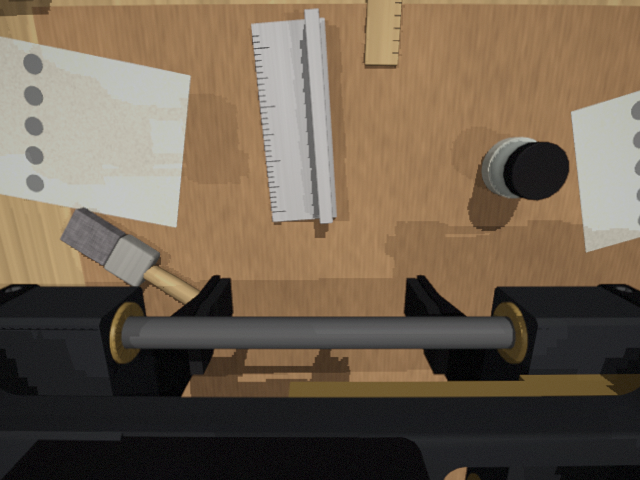

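The wrist view (up = +y, right = +x) shows the straightedge with its ticks on the left (-x). Its graduated edge runs from (253,22) to (273,222) and the near rib end is at (325,222). The brush is at (130,255) and the jar at (530,168).

```bash
cat >> h.py <<'E'
def corners(c,parts,p): return [np.round(proj(c,world(b,p))).astype(int).tolist() for b in parts]
def refine(c,pts,uv,p0):
    """fit planar pose so that body points pts project to pixels uv (col,row)"""
    from scipy.optimize import least_squares
    r=least_squares(lambda p:(proj(c,world(np.array(pts),p))-uv).ravel(),p0)
    return r.x,np.sqrt((r.fun**2).mean())
E
python3 - <<'E'
from h import *
c=cam("wrist")
print(refine(c,[[-.0325,.09,.005],[-.0325,-.09,.005],[.0155,.09,.03],[.0275,.09,.03],[.0155,-.09,.03],[.0275,-.09,.03]],
 np.array([[253,23],[273,222],[305,10],[317,10],[319,223],[331,223]],float),[.483,.387,.06]))
for p in ([.484,.3885,.07],[.4776,.375,.045]): print(corners(c,EDGE,p))
g=cv2.resize(c["frame"][0:240,230:350],None,fx=4,fy=2.5)
g=cv2.resize(c["frame"][0:240,200:440],None,fx=2.5,fy=2.5,interpolation=cv2.INTER_CUBIC)
cv2.imwrite("pics/w1c.png",g[:,:,::-1])
E
```

```text
(array([0.48458176, 0.38607537, 0.06789513]), np.float64(1.0590563047388248))
[[[272, 218], [272, 219], [251, 23], [250, 21], [335, 214], [335, 215], [324, 17], [324, 15]], [[319, 215], [319, 222], [305, 18], [303, 6], [330, 214], [331, 221], [318, 17], [318, 5]]]
[[[264, 230], [264, 231], [247, 38], [246, 37], [327, 228], [327, 229], [319, 35], [319, 33]], [[310, 228], [310, 236], [300, 35], [299, 25], [322, 228], [322, 235], [314, 35], [313, 25]]]
```

View pics/w1c.png

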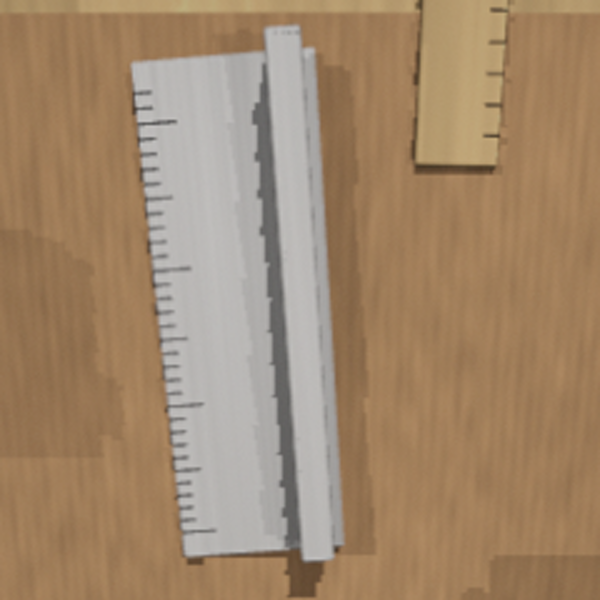

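```bash
python3 -m handwheel '[[0.15,0.003,0,-0.0108],[0.295,0.003,0,-0.0108],[0.295,0.003,0.1,-0.0108],[0.295,0.003,0.2,-0.0108],[0.295,0.003,0.3,-0.0108],[0.295,0.003,0.38,-0.0108],[0.295,0.003,0.44,-0.0108],[0.295,0.003,0.46,-0.0108],[0.295,0.003,0.46,-0.0108]]' 60 25; python3 - <<'E'
from h import *
c=cam("wrist");cv2.imwrite("pics/w2.png",c["frame"][:,:,::-1])
E
```

```text
time: 4.1
position: [0.5046, 0.3879, 0.0337]
tool_rot: [0.683, 0.731, -0.002, -0.001]
ft_force: [-1.1, -0.5, -0.6]
grip_width: 0.0527
grip_force: 0.0
```

View pics/w2.png

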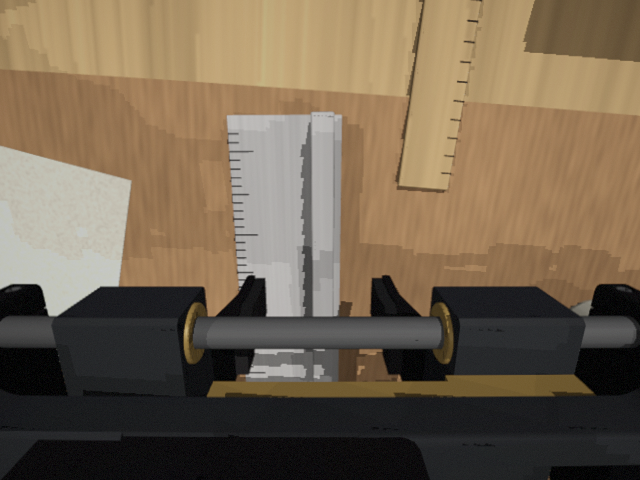

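The rib, at column 322, is centred between the fingers (250 and 392) and parallel to the tool. I'll descend and grip.

```bash
python3 -m handwheel '[[0,0,0.03,0],[0,0,0.05,0],[0,0,0.058,0],[0,0,0.058,0]]' - 25; python3 -m handwheel '[[0,0,0,0],[0,0,0,0],[0,0,0,0],[0,0,0,0],[0,0,0,0],[0,0,0,0],[0,0,0,0],[0,0,0,0]]' 0 30
```

```text
time: 4.48
position: [0.5057, 0.3884, 0.0181]
tool_rot: [0.683, 0.731, -0.0, -0.0]
ft_force: [-0.1, -0.5, 0.2]
grip_width: 0.0521
grip_force: 0.0
time: 5.15
position: [0.5059, 0.3886, 0.0183]
tool_rot: [0.683, 0.731, 0.0, 0.0]
ft_force: [0.4, -0.3, 0.1]
grip_width: 0.0069
grip_force: 0.0
```

```bash
python3 - <<'E'
from h import *
o=robot.get_obs();print(o["grip_width"],o["grip_force"])
c=cam("wrist");s=cam("scene")
a=c["frame"][80:400,160:480]; b=cv2.resize(s["frame"][280:440,380:540],(320,320))
cv2.imwrite("pics/w3.png",np.hstack([a,b])[:,:,::-1])
E
```

```text
0.006891288633807888 0.0
```

View pics/w3.png

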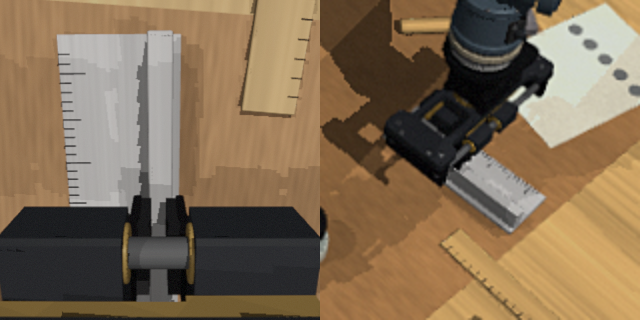

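```bash
python3 -m handwheel '[[0,0,0,0],[0,0,0,0],[0,0,0,0],[0,0,0,0],[0,0,0,0]]' 0 30
```

```text
time: 5.67
position: [0.5059, 0.3886, 0.0183]
tool_rot: [0.683, 0.731, 0.0, 0.0]
ft_force: [0.1, 0.1, 0.1]
grip_width: 0.0002
grip_force: 0.0
```

```bash
python3 - <<'E'
from h import *
c=cam("wrist");d=cam("side")
a=cv2.resize(c["frame"][200:360,240:400],(480,480),interpolation=cv2.INTER_CUBIC)
b=cv2.resize(d["frame"][165:265,190:257],(320,480),interpolation=cv2.INTER_CUBIC)
cv2.imwrite("pics/w4.png",np.hstack([a,b])[:,:,::-1])
E
```

```text
(no output)
```

View pics/w4.png

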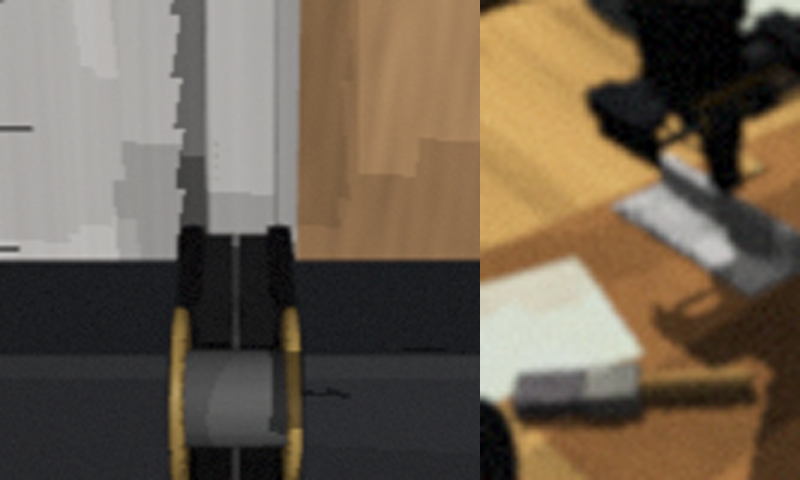

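```bash
python3 - <<'E'
from h import *
o=robot.get_obs();print(o["position"],o["q"])
for n in ["side","scene","wrist"]:
    c=cam(n)
    for z in (.010,.018,.03,.04,.05): print(n,z,proj(c,[[.506,.3886,z]]).round(1))
    if n=="side": print(corners(c,EDGE,[.4846,.386,.068]))
E
```

```text
[0.50588702 0.38853862 0.01827234] [4.80024497e-01 7.83882564e-01 1.52501528e+00 3.46125801e-05
 8.32664183e-01 4.12191783e-01]
side 0.01 [[241.7 208.4]]
side 0.018 [[241.5 206.6]]
side 0.03 [[241.1 204. ]]
side 0.04 [[240.9 201.8]]
side 0.05 [[240.6 199.6]]
[[[246, 226], [246, 225], [217, 207], [217, 206], [259, 219], [259, 218], [230, 201], [230, 200]], [[256, 220], [255, 214], [227, 203], [226, 196], [258, 219], [258, 213], [229, 201], [228, 195]]]
scene 0.01 [[445.4 366.6]]
scene 0.018 [[445.9 364.5]]
scene 0.03 [[446.7 361.2]]
scene 0.04 [[447.3 358.4]]
scene 0.05 [[448.  355.6]]
wrist 0.01 [[318.2 275.4]]
wrist 0.018 [[318.2 280.8]]
wrist 0.03 [[318.2 289.7]]
wrist 0.04 [[318.2 298. ]]
wrist 0.05 [[318.2 307.3]]
```

```bash
python3 -m handwheel '[[0,0,0,0],[0,0,0,0],[0,0,0,0],[0,0,0,0],[0,0,0,0],[0,0,0,0]]' 45; python3 -m handwheel '[[0,0,0.01,0],[0,0,0.01,0],[0,0,0.02,0],[0,0,0.02,0]]'; python3 - <<'E'
from h import *
c=cam("wrist")
D=vision.outline_of("wrist","straightedge")
for d in D[:2]: print(d["conf"],d["mask"].sum(),d["point"])
E
```

```text
time: 6.42
position: [0.5059, 0.3885, 0.0183]
tool_rot: [0.683, 0.731, 0.0, -0.0]
ft_force: [0.5, 0.3, -0.0]
grip_width: 0.0327
grip_force: 0.0
time: 6.75
position: [0.5055, 0.3883, 0.0116]
tool_rot: [0.683, 0.731, -0.0, -0.0]
ft_force: [0.8, -0.1, -0.3]
grip_width: 0.0389
grip_force: 0.0
0.86 25442 [211.0, 285.7]
```

```bash
python3 -m handwheel '[[0,0,0.01,0],[0,0,0.01,0]]';python3 -m handwheel '[[0,0,0.01,0],[0,0,0.01,0]]'
```

```text
time: 7.02
position: [0.5057, 0.3884, 0.0088]
tool_rot: [0.683, 0.731, -0.0, -0.0]
ft_force: [-0.0, -1.1, -0.7]
grip_width: 0.0394
grip_force: 0.0
time: 7.18
position: [0.5056, 0.3884, 0.0057]
tool_rot: [0.683, 0.731, -0.0, -0.0]
ft_force: [-0.8, 0.7, -0.4]
grip_width: 0.0393
grip_force: 0.0
```

```bash
python3 -m handwheel '[[0,0,0.01,0],[0,0,0.01,0]]';python3 -m handwheel '[[0,0,0.01,0],[0,0,0.01,0]]'; python3 - <<'E'
from h import *
c=cam("wrist");d=cam("side")
a=cv2.resize(c["frame"][80:400,160:480],(480,480),interpolation=cv2.INTER_CUBIC)
b=cv2.resize(d["frame"][165:265,190:257],(320,480),interpolation=cv2.INTER_CUBIC)
cv2.imwrite("pics/w5.png",np.hstack([a,b])[:,:,::-1])
E
```

```text
time: 7.35
position: [0.5056, 0.3884, 0.0027]
tool_rot: [0.683, 0.731, -0.0, -0.0]
ft_force: [-0.4, 0.1, 0.2]
grip_width: 0.0391
grip_force: 0.0
time: 7.52
position: [0.5056, 0.3883, -0.0003]
tool_rot: [0.683, 0.731, -0.0, -0.0]
ft_force: [-0.4, -0.7, -0.1]
grip_width: 0.0394
grip_force: 0.0
```

View pics/w5.png

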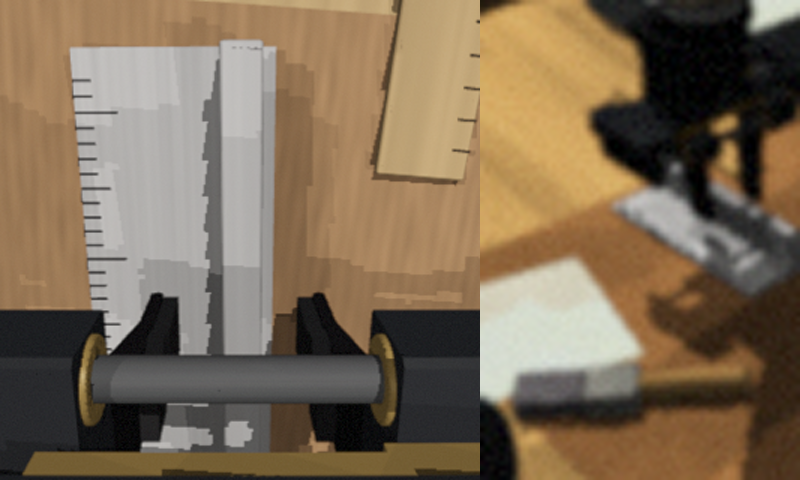

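```bash
python3 -m handwheel '[[0,0,0.01,0],[0,0,0.01,0]]';python3 -m handwheel '[[0,0,0.01,0],[0,0,0.01,0]]';  python3 -m handwheel '[[0,0,0,0],[0,0,0,0],[0,0,0,0],[0,0,0,0],[0,0,0,0],[0,0,0,0],[0,0,0,0],[0,0,0,0]]' 0 30
```

```text
time: 7.78
position: [0.5057, 0.3884, -0.0031]
tool_rot: [0.683, 0.731, -0.0, -0.0]
ft_force: [-0.3, 0.8, 0.2]
grip_width: 0.039
grip_force: 0.0
time: 7.95
position: [0.5056, 0.3884, -0.0063]
tool_rot: [0.683, 0.731, -0.0, -0.0]
ft_force: [-0.6, -0.4, -0.1]
grip_width: 0.0392
grip_force: 0.0
time: 8.62
position: [0.5061, 0.3886, -0.0057]
tool_rot: [0.683, 0.731, 0.0, 0.0]
ft_force: [0.6, 0.0, -0.3]
grip_width: 0.0118
grip_force: 30.0
```

```bash
python3 -m handwheel '[[0,0,-0.05,0],[0,0,-0.12,0],[0,0,-0.22,0],[0,0,-0.33,0],[0,0.02,-0.43,0],[-0.1,0.08,-0.43,0],[-0.2,0.16,-0.43,0],[-0.3,0.25,-0.43,0],[-0.4,0.33,-0.43,0],[-0.5,0.42,-0.43,0],[-0.6,0.5,-0.43,0],[-0.7,0.55,-0.43,0],[-0.8,0.55,-0.43,0],[-0.9,0.55,-0.43,0],[-0.9,0.55,-0.43,0]]'; python3 -m handwheel '[[-0.1,0,0,0.01],[-0.2,0,0,0.025],[-0.3,0,0,0.04],[-0.4,0,0,0.055],[-0.5,0,0,0.065],[-0.6,0,0,0.065],[-0.7,0,0,0.065],[-0.8,0,0,0.065],[-0.9,0,0,0.065],[-0.947,0,0,0.065],[-0.947,0,0,0.065],[-0.947,0,0,0.065],[-0.947,0,0,0.065]]'
python3 - <<'E'
from h import *
C=[cam("wrist"),cam("scene")]
cv2.imwrite("pics/w6.png",np.hstack([cv2.resize(c["frame"],(400,300),interpolation=cv2.INTER_AREA) for c in C])[:,:,::-1])
E
```

```text
time: 9.87
position: [0.6891, 0.1235, 0.1221]
tool_rot: [0.685, 0.729, -0.002, 0.0]
ft_force: [0.4, -1.1, -2.0]
grip_width: 0.0115
grip_force: 30.0
time: 10.95
position: [0.7074, -0.1511, 0.1227]
tool_rot: [0.816, 0.577, -0.0, -0.001]
ft_force: [-0.2, 0.0, -1.9]
grip_width: 0.0116
grip_force: 30.0
```

View pics/w6.png

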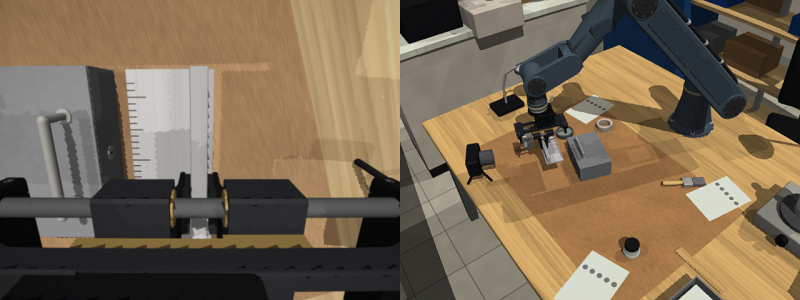

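The straightedge hangs level in the grip with its ticks facing the box, and its rib runs nearly parallel to the front face (wrist picture, columns 122 and 205). I'll lower it and let go.

```bash
python3 -m handwheel '[[0,0,0.1,0],[0,0,0.2,0],[0,0,0.29,0],[0,0,0.36,0],[0,0,0.39,0],[0,0,0.41,0],[0,0,0.42,0],[0,0,0.425,0],[0,0,0.427,0],[0,0,0.427,0]]'; python3 -m handwheel '[[0,0,0,0],[0,0,0,0],[0,0,0,0],[0,0,0,0],[0,0,0,0]]' 40; python3 -m handwheel '[[0,0,-0.05,0],[0,0,-0.12,0],[0,0,-0.25,0],[0,0,-0.38,0],[0,0,-0.5,0],[0,0,-0.63,0],[0,0,-0.65,0],[0,0,-0.65,0]]' 40
python3 - <<'E'
from h import *
C=[cam("wrist"),cam("scene"),cam("side")]
for l,parts,p0 in [("cashbox",BOX,[.538,-.094,-.34]),("straightedge",EDGE,[.69,-.145,-.34])]:
    for c in C:
        D=vision.outline_of(c["name"],l)
        for d in D[:1]:
            m=d["mask"];r,cc=np.where(m);print(l,c["name"],round(d["conf"],2),m.sum(),d["point"],"rows",r.min(),r.max(),"cols",cc.min(),cc.max(),fit([(c,m.astype(np.float32))],parts,p0))
    print("wrist pred",corners(C[0],parts[:1],p0))
np.save("w7.npy",C[0]["frame"])
E
```

```text
time: 11.88
position: [0.7091, -0.1534, -0.0033]
tool_rot: [0.817, 0.577, 0.001, 0.001]
ft_force: [-0.4, -0.9, -1.2]
grip_width: 0.0118
grip_force: 30.0
time: 12.3
position: [0.7083, -0.1533, -0.0044]
tool_rot: [0.817, 0.577, 0.0, 0.0]
ft_force: [1.0, -0.0, -0.3]
grip_width: 0.0327
grip_force: 0.0
time: 12.97
position: [0.7108, -0.154, 0.1966]
tool_rot: [0.817, 0.577, 0.003, 0.004]
ft_force: [-0.0, 0.5, -0.4]
grip_width: 0.0346
grip_force: 0.0
cashbox wrist 0.65 32182 [198.5, 117.1] rows 110 315 cols 17 217 (array([ 0.54035858, -0.09483324, -0.32997311]), np.float64(0.8616523742675781))
cashbox scene 0.75 3984 [252.7, 301.4] rows 211 289 cols 266 338 (array([ 0.53716793, -0.0943596 , -0.35030531]), np.float64(0.9649924039840698))
cashbox side 0.6 2651 [261.1, 335.6] rows 231 292 cols 305 367 (array([ 0.53586496, -0.10384227, -0.34530056]), np.float64(0.9627272486686707))
wrist pred [[[105, 296], [62, 329], [72, 116], [13, 110], [215, 296], [195, 329], [200, 115], [172, 109]]]
straightedge wrist 0.97 9775 [201.8, 296.3] rows 125 298 cols 262 325 (array([ 0.68908202, -0.14851701, -0.33444711]), np.float64(0.9640035629272461))
straightedge scene 0.68 1311 [275.4, 244.2] rows 245 299 cols 225 263 (array([ 0.68545828, -0.14556546, -0.34959773]), np.float64(0.9459261894226074))
straightedge side 0.91 864 [258.0, 378.2] rows 235 275 cols 357 398 (array([ 0.68279087, -0.1569815 , -0.34602424]), np.float64(0.9548277854919434))
wrist pred [[[269, 286], [268, 287], [262, 123], [261, 122], [325, 285], [325, 287], [326, 123], [326, 123]]]
```

```bash
python3 -m handwheel '[[0,0.1,0,0.02],[0,0.163,0,0.04],[0,0.163,0,0.06],[0,0.163,0,0.08],[0,0.163,0,0.1],[0,0.163,0,0.12],[0,0.163,0,0.14],[0,0.163,0,0.16],[0,0.163,0,0.18],[0,0.163,0,0.2],[0,0.163,0,0.22],[0,0.163,0,0.24],[0,0.163,0,0.25],[0,0.163,0,0.25],[0,0.163,0,0.25],[0,0.163,0,0.25]]' 100; python3 -m handwheel '[[0,0,0.1,0],[0,0,0.22,0],[0,0,0.34,0],[0,0,0.46,0],[0,0,0.56,0],[0,0,0.62,0],[0,0,0.648,0],[0,0,0.648,0],[0,0,0.648,0]]'
```

```text
time: 14.75
position: [0.754, -0.1694, 0.1897]
tool_rot: [0.986, -0.169, -0.0, -0.0]
ft_force: [-0.6, 0.1, 0.2]
grip_width: 0.087
grip_force: 0.0
time: 15.5
position: [0.7548, -0.1697, -0.0038]
tool_rot: [0.986, -0.169, 0.0, 0.0]
ft_force: [0.0, -0.0, 1.1]
grip_width: 0.087
grip_force: 0.0
```

```bash
python3 -m handwheel '[[-0.03,0,0,0],[-0.06,0,0,0],[-0.08,0,0,0],[-0.1,0,0,0],[-0.12,0,0,0],[-0.14,0,0,0],[-0.16,0,0,0],[-0.18,0,0,0],[-0.2,0,0,0],[-0.22,0,0,0],[-0.24,0,0,0],[-0.26,0,0,0],[-0.26,0,0,0]]'; python3 - <<'E'
from h import *
c=cam("scene"); B=np.array([.5385,-.0945]);a=-.34;Rb=np.array([[np.cos(a),np.sin(a)],[-np.sin(a),np.cos(a)]])
for n in ["scene","side"]:
    c=cam(n);D=vision.outline_of(n,"straightedge")
    if D: p,s=fit([(c,D[0]["mask"].astype(np.float32))],EDGE,[.65,-.13,-.34]);print(n,p,s,Rb@(p[:2]-B))
print(Rb@(robot.get_obs()["position"][:2]-B))
E
```

```text
time: 16.58
position: [0.6782, -0.1424, -0.0048]
tool_rot: [0.986, -0.169, -0.002, -0.0]
ft_force: [-0.1, 0.3, -0.4]
grip_width: 0.0873
grip_force: 0.0
scene [ 0.63657145 -0.12717825 -0.42906746] 0.542814314365387 [0.10335509 0.00189799]
side [ 0.65297755 -0.15047156 -0.57202668] 0.641459047794342 [ 0.12659004 -0.01459066]
[0.14926933 0.0013763 ]
```

```bash
python3 -m handwheel '[[-0.015,0,0,0],[-0.025,0,0,0],[-0.025,0,0,0]]';  python3 -m handwheel '[[-0.008,0,0,0],[-0.008,0,0,0]]';python3 -m handwheel '[[-0.008,0,0,0],[-0.008,0,0,0]]';python3 -m handwheel '[[-0.008,0,0,0],[-0.008,0,0,0]]' 
```

```text
time: 17.08
position: [0.6726, -0.1405, -0.0045]
tool_rot: [0.986, -0.169, -0.001, -0.0]
ft_force: [0.8, -0.6, -0.7]
grip_width: 0.0869
grip_force: 0.0
time: 17.25
position: [0.6709, -0.1399, -0.0042]
tool_rot: [0.986, -0.169, -0.0, -0.0]
ft_force: [0.7, -0.4, -0.7]
grip_width: 0.087
grip_force: 0.2
time: 17.42
position: [0.669, -0.1393, -0.0041]
tool_rot: [0.986, -0.169, 0.0, 0.0]
ft_force: [0.9, -0.4, -0.5]
grip_width: 0.0873
grip_force: 0.5
time: 17.58
position: [0.6688, -0.139, -0.0035]
tool_rot: [0.986, -0.169, 0.002, 0.0]
ft_force: [4.9, -0.4, 0.6]
grip_width: 0.0871
grip_force: 2.1
```

```bash
python3 -m handwheel '[[-0.006,0,0,0],[-0.006,0,0,0],[-0.006,0,0,0]]';python3 -m handwheel '[[-0.006,0,0,0],[-0.006,0,0,0],[-0.006,0,0,0]]'
```

```text
time: 17.83
position: [0.6686, -0.1389, -0.0029]
tool_rot: [0.986, -0.169, 0.004, 0.001]
ft_force: [6.4, -0.6, -0.5]
grip_width: 0.0866
grip_force: 3.1
time: 18.08
position: [0.6684, -0.1389, -0.0023]
tool_rot: [0.986, -0.169, 0.006, 0.001]
ft_force: [7.9, -1.4, 0.5]
grip_width: 0.087
grip_force: 3.9
```

```bash
python3 -m handwheel '[[0.02,0,0,0],[0.06,0,0,0],[0.1,0,0,0],[0.1,0,-0.1,0],[0.1,0,-0.22,0],[0.1,0,-0.35,0],[0.1,0,-0.48,0],[0.1,0,-0.6,0],[0.1,0,-0.7,0],[0.1,0,-0.7,0]]'; python3 -m handwheel '[[0,0,0,-0.02],[0,0,0,-0.04],[0,0,0,-0.06],[0,0,0,-0.08],[0,0,0,-0.1],[0,0,0,-0.12],[0,0,0,-0.14],[0,0,0,-0.16],[0,0,0,-0.18],[0,0,0,-0.2],[0,0,0,-0.22],[0,0,0,-0.24],[0,0,0,-0.25],[0,0,0,-0.25],[0,0,0,-0.25],[0,0,0,-0.25]]'
python3 - <<'E'
from h import *
C=[cam("wrist"),cam("scene"),cam("side")]
o=robot.get_obs();print(o["position"],o["tool_rot"])
for c in C:
    P=[]
    for l,parts,p0 in [("cashbox",BOX,[.538,-.094,-.34]),("straightedge",EDGE,[.63,-.126,-.34])]:
        D=vision.outline_of(c["name"],l)
        m=D[0]["mask"];p,s=fit([(c,m.astype(np.float32))],parts,p0);print(c["name"],l,round(D[0]["conf"],2),m.sum(),p,s);P.append(p)
    d=P[1]-P[0];a=P[0][2];print("rel",d[0]*np.cos(a)+d[1]*np.sin(a),-d[0]*np.sin(a)+d[1]*np.cos(a),d[2])
g=C[0]["frame"][0:420]
s=cv2.resize(C[1]["frame"][200:310,220:350],(650,550),interpolation=cv2.INTER_CUBIC)
np.savez("v.npz",w=C[0]["frame"],s=C[1]["frame"],d=C[2]["frame"])
E
```

```text
time: 18.92
position: [0.6945, -0.1483, 0.2138]
tool_rot: [0.985, -0.17, 0.005, 0.001]
ft_force: [0.6, -0.6, 0.3]
grip_width: 0.0867
grip_force: 0.0
time: 20.25
position: [0.6908, -0.147, 0.2049]
tool_rot: [0.817, 0.576, -0.001, -0.001]
ft_force: [0.3, -0.5, 0.7]
grip_width: 0.0869
grip_force: 0.0
[ 0.69136408 -0.14722318  0.20551725] [ 8.16967650e-01  5.76683340e-01 -2.48862608e-04 -3.48584355e-04]
wrist cashbox 0.61 29396 [ 0.53959451 -0.09608688 -0.33227637] 0.8660109043121338
wrist straightedge 0.95 9661 [ 0.63245307 -0.12811455 -0.33549682] 0.986894965171814
rel 0.09822669411110317 1.4238877807493111e-05 -0.0032204455222626382
scene cashbox 0.66 3973 [ 0.53886311 -0.0923126  -0.33875793] 0.9674469828605652
scene straightedge 0.87 1284 [ 0.63008468 -0.12653124 -0.34234045] 0.9538231492042542
rel 0.09740867573904224 -0.0019595582258034906 -0.0035825189672293867
side cashbox 0.58 2708 [ 0.53425082 -0.10608236 -0.33527108] 0.9733874797821045Traceback (most recent call last):
  File "<stdin>", line 8, in <module>
IndexError: list index out of range
```

```bash
python3 -m handwheel '[[-0.007,-0.1,0,0],[-0.007,-0.2,0,0],[-0.007,-0.3,0,0],[-0.007,-0.4,0,0],[-0.007,-0.414,0,0],[-0.007,-0.414,0,0],[-0.007,-0.414,0,0]]' 55 10; python3 - <<'E'
from h import *
c=cam("wrist");o=robot.get_obs();print(o["position"])
T=c["cam_to_world"]
for l in ["lid_handle","cashbox"]:
    D=vision.outline_of("wrist",l)
    for d in D[:2]:
        r,q=np.where(d["mask"]);print(l,d["conf"],d["point"],r.min(),r.max(),q.min(),q.max(),ray(c,d["point"],.106))
        # column extents per row
        for k in range(r.min(),r.max(),12): 
            s=q[r==k]; 
            if len(s): print(k,s.min(),s.max(),end="; ")
        print()
p=[.5405,-.096,-.335];print(corners(c,BOX[1:2],p))
E
```

```text
time: 21.28
position: [0.5751, -0.1082, 0.2065]
tool_rot: [0.817, 0.577, 0.001, 0.001]
ft_force: [0.2, 0.9, 1.0]
grip_width: 0.0513
grip_force: 0.0
[ 0.57562225 -0.10856794  0.20638907]
lid_handle 0.63 [203.7, 278.8] 108 315 197 349 [ 0.55366834 -0.07392675  0.106     ]
108 231 346; 120 198 349; 132 199 348; 144 199 349; 156 200 349; 168 201 348; 180 203 348; 192 204 348; 204 205 348; 216 207 347; 228 207 347; 240 209 347; 252 210 347; 264 210 347; 276 212 346; 288 214 346; 300 214 345; 312 215 346; 
cashbox 0.61 [202.3, 277.1] 108 316 195 349 [ 0.55278514 -0.07239824  0.106     ]
108 237 349; 120 197 349; 132 195 349; 144 197 349; 156 198 349; 168 199 348; 180 202 348; 192 204 348; 204 205 349; 216 206 348; 228 207 347; 240 208 347; 252 210 347; 264 210 347; 276 210 346; 288 210 346; 300 211 346; 312 215 346; 
cashbox 0.21 [365.7, 324.4] 350 381 295 358 [ 0.53842659 -0.23056535  0.106     ]
350 311 341; 362 298 354; 374 295 357; 
[[[310, 287], [310, 291], [309, 172], [309, 173], [322, 287], [322, 291], [322, 172], [322, 173]]]
```

```bash
python3 - <<'E'
from h import *
c=cam("wrist");g=cv2.cvtColor(c["frame"],cv2.COLOR_RGB2GRAY).astype(int)
for r in (185,215,245): print(r,g[r-3:r+4,285:355].mean(0).round().astype(int).tolist())
print(corners(c,BOX[:2],[.5405,-.096,-.335]))
E
```

```text
185 [135, 136, 136, 135, 136, 135, 135, 135, 134, 135, 135, 141, 144, 147, 146, 147, 147, 145, 145, 145, 145, 144, 137, 133, 149, 160, 167, 171, 174, 173, 171, 165, 152, 134, 110, 108, 134, 146, 146, 146, 145, 144, 144, 144, 142, 136, 130, 125, 125, 126, 126, 126, 126, 126, 126, 126, 125, 125, 126, 131, 136, 140, 139, 155, 177, 177, 177, 175, 175, 177]
215 [135, 134, 133, 133, 133, 134, 133, 134, 134, 134, 136, 139, 142, 145, 144, 145, 145, 146, 145, 145, 145, 145, 134, 125, 143, 158, 165, 170, 172, 173, 172, 167, 155, 138, 114, 90, 96, 117, 135, 143, 143, 143, 143, 143, 140, 135, 128, 123, 123, 123, 123, 123, 123, 123, 122, 122, 122, 123, 127, 134, 138, 138, 147, 163, 164, 164, 167, 173, 175, 176]
245 [133, 132, 131, 131, 132, 133, 133, 133, 133, 134, 133, 133, 136, 140, 143, 145, 145, 144, 144, 144, 144, 143, 143, 136, 136, 153, 163, 168, 171, 173, 171, 167, 157, 141, 120, 99, 96, 120, 139, 141, 141, 141, 141, 141, 138, 133, 126, 122, 121, 121, 122, 121, 122, 121, 121, 121, 121, 124, 130, 135, 137, 133, 152, 177, 176, 173, 173, 174, 176, 175]
[[[233, 291], [216, 322], [219, 115], [196, 109], [341, 291], [346, 322], [344, 114], [350, 108]], [[310, 287], [310, 292], [309, 172], [308, 173], [321, 287], [321, 291], [321, 172], [321, 173]]]
```

```bash
python3 -m handwheel '[[0,-0.01,0.1,0],[0,-0.01,0.2,0],[0,-0.01,0.3,0],[0,-0.01,0.37,0],[0,-0.01,0.41,0],[0,-0.01,0.43,0],[0,-0.01,0.443,0],[0,-0.01,0.443,0]]'; python3 -m handwheel '[[0,0,0,0],[0,0,0,0],[0,0,0,0],[0,0,0,0],[0,0,0,0],[0,0,0,0],[0,0,0,0],[0,0,0,0],[0,0,0,0],[0,0,0,0]]' 0 15
```

```text
time: 22.15
position: [0.5715, -0.107, 0.0723]
tool_rot: [0.817, 0.577, -0.0, -0.0]
ft_force: [-0.3, 0.7, 0.3]
grip_width: 0.0482
grip_force: 0.0
time: 22.98
position: [0.5727, -0.1074, 0.0732]
tool_rot: [0.817, 0.577, 0.001, 0.001]
ft_force: [4.3, 0.0, -0.7]
grip_width: 0.0092
grip_force: 15.0
```

```bash
python3 -m handwheel '[[0,-0.009,-0.016,0],[0,-0.018,-0.032,0],[0,-0.028,-0.048,0],[0,-0.038,-0.063,0],[0,-0.05,-0.077,0],[0,-0.062,-0.091,0],[0,-0.075,-0.104,0],[0,-0.089,-0.117,0],[0,-0.103,-0.129,0],[0,-0.118,-0.14,0],[0,-0.133,-0.15,0],[0,-0.148,-0.16,0],[0,-0.164,-0.169,0],[0,-0.181,-0.177,0],[0,-0.198,-0.184,0],[0,-0.216,-0.191,0],[0,-0.229,-0.195,0],[0,-0.242,-0.198,0],[0,-0.242,-0.198,0],[0,-0.242,-0.198,0]]' 0 20; python3 - <<'E'
from h import *
C=[cam("wrist"),cam("scene"),cam("side")]
o=robot.get_obs();print(o["position"],o["grip_width"],o["grip_force"],o["ft_force"])
print((o["position"][:2]-[.5727,-.1074])@[.944,-.33],o["position"][2]-.0732)
for c in C[1:]:
    for l in ["straightedge"]:
        D=vision.outline_of(c["name"],l)
        if D: print(c["name"],fit([(c,D[0]["mask"].astype(np.float32))],EDGE,[.63,-.126,-.34]))
s=cv2.resize(C[1]["frame"][190:310,220:340],(400,400),interpolation=cv2.INTER_CUBIC)
d=cv2.resize(C[2]["frame"][200:310,290:400],(400,400),interpolation=cv2.INTER_CUBIC)
np.savez("v2.npz",w=C[0]["frame"],s=C[1]["frame"],d=C[2]["frame"])
cv2.imwrite("pics/f.png",np.hstack([s,d])[:,:,::-1])
# predicted lid front edge corners for angles
B=[.5405,-.096,-.335]
for c in C[1:]:
  for a in (.77,.873,.97):
    P=[]
    for y in(-.1,.1):
      for x,z in((.13,.016),(.13,0)):
        P.append([-.065+x*np.cos(a)-z*np.sin(a),y,.058+x*np.sin(a)+z*np.cos(a)])
    print(c["name"],a,proj(c,world(np.array(P),B)).round(1).tolist())
E
```

```text
time: 24.65
position: [0.505, -0.0837, 0.1344]
tool_rot: [0.817, 0.577, 0.002, 0.003]
ft_force: [3.2, -0.6, 7.8]
grip_width: 0.0089
grip_force: 20.0
[ 0.50517306 -0.08374498  0.13437657] 0.009570276456719163 20.00827968120575 [ 4.08083132 -1.01317683  8.32291286]
-0.0715515862730231 0.061176571199785215
scene (array([ 0.62998676, -0.12604022, -0.33550125]), np.float64(0.9608243703842163))
side (array([ 0.63016544, -0.13897232, -0.32772624]), np.float64(0.5584452748298645))
scene 0.77 [[280.0, 190.0], [276.2, 194.5], [304.1, 238.7], [299.7, 243.4]]
scene 0.873 [[283.9, 186.7], [279.6, 190.9], [308.5, 235.1], [303.6, 239.6]]
scene 0.97 [[287.9, 183.8], [283.2, 187.7], [312.9, 232.0], [307.6, 236.2]]
side 0.77 [[355.0, 244.4], [358.2, 246.6], [327.5, 209.8], [330.5, 212.0]]
side 0.873 [[351.8, 243.1], [355.3, 244.9], [324.4, 208.4], [327.8, 210.3]]
side 0.97 [[348.4, 242.2], [352.4, 243.6], [321.3, 207.5], [325.0, 209.0]]
```

View pics/f.png

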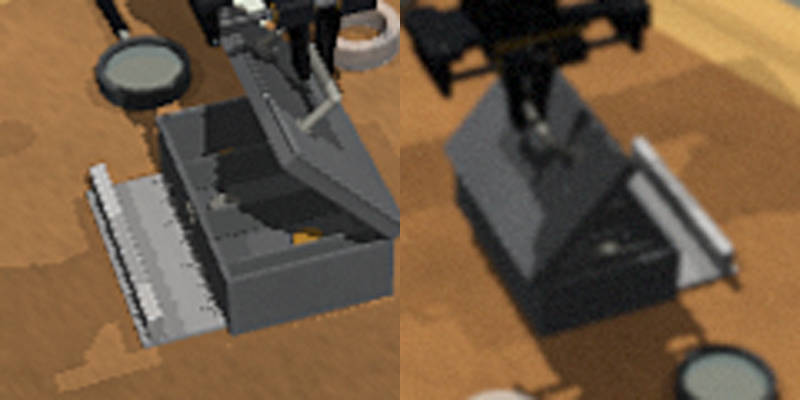

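The left crop (scene) shows the straightedge's ticked edge against the front face along its whole length. The lid is held open, with its front +y corner at about (309,236) in full-image pixels against (308.5,235) predicted for 50°. I'll check the angle by fitting it.

```bash
python3 - <<'E'
from h import *
from scipy.optimize import minimize_scalar
def lid(a): 
    ca,sa=np.cos(a),np.sin(a);M=np.array([[ca,0,sa],[0,1,0],[-sa,0,ca]])
    def t(b): return b@M+[-.065,0,.058]
    sh=lambda b:t(b-[-.065,0,.058])
    return [t(blk(0,.13,-.1,.1,0,.016))]+[sh(b) for b in BOX[1:]]
for n,B in (("scene",[.5385,-.0933,-.34]),("side",[.535,-.1045,-.343])):
    c=cam(n)
    for l in ("lid","cashbox"):
        for d in vision.outline_of(n,l)[:1]:
            m=d["mask"].astype(np.float32)
            for nm,ex in (("lid",[]),("all",[blk(-.065,.065,-.1,.1,0,.058)])):
                f=lambda a:-np.minimum(s:=sil(c,lid(a)+ex,B),m).sum()/np.maximum(s,m).sum()
                A=np.arange(.6,1.15,.02);v=[f(a) for a in A];i=int(np.argmin(v));print(n,l,nm,round(d["conf"],2),m.sum(),A[i].round(2),round(v[i],3))
E
```

```text
scene cashbox lid 0.67 4382.0 0.6 -0.42
scene cashbox all 0.67 4382.0 0.84 -0.927
side lid lid 0.79 1714.0 0.82 -0.841
side lid all 0.79 1714.0 0.82 -0.533
side cashbox lid 0.6 2935.0 0.6 -0.559
side cashbox all 0.6 2935.0 0.82 -0.899
```

```bash
python3 -m handwheel '[[0,-0.001,-0.001,0],[0,-0.003,-0.003,0],[0,-0.003,-0.003,0],[0,-0.003,-0.003,0],[0,-0.003,-0.003,0],[0,-0.003,-0.003,0],[0,-0.003,-0.003,0],[0,-0.003,-0.003,0],[0,-0.003,-0.003,0]]' 0 20; python3 - <<'E'
from h import *
o=robot.get_obs();print((o["position"][:2]-[.5727,-.1074])@[.944,-.33],o["position"][2]-.0732,o["ft_force"],abs(o["joint_velocities"]).max())
print(job.hand_in())
E
```

```text
time: 25.95
position: [0.5036, -0.0832, 0.1347]
tool_rot: [0.817, 0.577, 0.001, 0.002]
ft_force: [4.0, -1.0, 6.4]
grip_width: 0.009
grip_force: 20.0
-0.07324747268597193 0.061529698174543915 [ 3.95433356 -1.00880608  6.38244557] 0.0019782754619091254
the job is handed in; nothing more can be done
None
```

The job is handed in at about 26 s. The straightedge lies released, flush and centred against the box front, and the lid is held at about 50° (arm motion gives 50°, camera fits 47–48° with the gripper partly hiding the lid).

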